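# Grade two silver beads at the goldsmith's bench

### The arm

A 7-joint arm with a two-finger parallel gripper is mounted at the origin on the work surface. World frame = base frame: x ahead of the robot, y to its left, z up, the work surface at z = 0. Lengths are in m, angles in rad, forces in N, time in s.
With the tool pointing down it reaches from about 0.425 to 0.875 m from the base axis. Payload 4.7 kg.
Tool frame: the origin (TCP) lies on the centre line of the jaws, within the pads' length; the fingertips stand 22 mm ahead of it and the grasp point (between the pads) lies 3 mm ahead of it (ctrl.tcp_to_tips is the z of the fingertips in the tool frame, in m); z points along the fingers, y is the direction in which the jaws open and shut (so a half turn about z gives the same grasp; the last joint's range is limited). The gripper opens to 87 mm and grips with 3 to 60 N. Pads are 19 mm wide; open, the fingers measure 117 mm over their backs; the gripper's body (75 mm by 190 mm) begins 51 mm behind the grasp point.
Start: joints at [-1.198, 0.321, -0.07, 1.45, 0.023, 1.371, -0.057], TCP at [0.228, 0.609, 0.245] pointing down, gripper open.
Joint ranges: [-2.86, 2.86], [-0.3, 2.09], [-1.38, 1.24], [0.06, 2.45], [-1.56, 4.7], [0.09, 2.05], [-2.69, 2.69]. Speed limits (rad/s): [2.57, 2.57, 3.14, 3.14, 3.14, 3.14, 3.14].

### API

Orientations are given as a rotation vector (axis times angle).
In Python, from bench import ctrl, cams gives the robot as it stands.
- The arm moves only by the tool move_arm, never from a script. Its argument "deltas" is a list of rows, each an object with "linear": the shift along the tool's x, y, z as a fraction of full scale, a list of three; "turn": the turn, a rotation vector about the tool's x, y, z as a fraction of full scale, a list of three; "claw": the closure, from 0 (fully open) to 1 (shut). In form: [{"linear": [tx, ty, tz], "turn": [wx, wy, wz], "claw": claw}, ...]. A call has 1 to 20 rows; each row shifts and turns the commanded pose from where the row before left it, along the tool's axes as they then stand; what a row does not reach is not made up. Full scale, the value 1, is 0.03 m for a shift and 4 degrees for a turn. A row lasts 1/12 s, in which the tool goes at most 41.7 mm and 7.16 degrees, less where a joint would pass 70% of its speed; a pose out of reach is approached as far as the arm can. A call with a number of a shift or a turn outside -1 to 1 is refused whole. A call with a gripper value outside its range is refused whole. The fingers move at their own pace and stop on an object; "grip_force" is the grip in N (left out, the last holds). Time passes only in rows, so rows that do not move let the fingers close. It gives the time, the measured TCP pose, the force and the opening at its end, in the units of the state.
- ctrl.get_state(): the state, without advancing time (a new reading comes with each control period).
- cams.get_image(name): name is "side" or "top"; returns a dict with "image" (400x640x3 uint8, red, green, blue), "K" (3x3 intrinsics, pixels), "world_from_camera" (4x4, takes a point from camera to world coordinates). Camera axes: x right, y down, z forward; pixel columns grow to the right and rows downward; lengths in m; the calibration is good to about 2 mm. A picture is of the moment at which its call begins. There is no depth.
- ctrl.close_job(): hands the job in, once; it reports no verdict.
The state is a dict: "time": time; "joint_positions": joint angles; "qd": joint speeds; "joint_torque": joint torques, N m; "position": TCP position; "tool_rot": TCP orientation; "ft_force": force on the tool from outside, world axes, zero at the start; "torque": the same for the moment, N m; "grip_width": opening from 0.0 (shut) to 1.0 (fully open).
Only numpy, scipy, OpenCV 4.12 (cv2) and the standard library are available. Lean on these libraries where they do the work, as an engineer would, in place of code of your own. Each camera call takes 0.05 s, during which the arm holds its last target. There are 200 camera calls.

### The job

Pick up the brass scoop that holds the two silver beads and tip the beads out of it onto the high end of the wooden bead grader, so that each rolls down and drops into its own hole: the small bead in the narrow first hole, the large bead in the wide last one. Then set the scoop down upright on the bench and let go.

Things in the scene. Friction and masses are not known exactly. Their poses are not given: they have to be found in the camera images.
- scoop_grip (a point): Brass scoop with the beads (its twin holds ring blanks): channel 42 mm wide, 105 long, 34 high, open at the front (+x, z up). Upright tab at its back, 10 mm thick (x), 30 wide (y), 82 tall: grip it across x. This point: tab's centre, 66 mm above the underside; pouring lip 100 mm ahead, 46 lower. Floor climbs 0.14 rad to the lip; tipped 0.5 rad nose-down it empties. Loose, 0.16 kg.
- grader: Fixed wooden sloping V trough, 216 x 96 mm, 84 inside. Origin under its middle on the bench; x downhill, y across, z up. High end x=-105: walls 96 mm tall, V bottom 70; low end 56 and 32. Plain chute x=-105 to -30: pour best at x=-80, y=0, lip just above the walls. Slot in V bottom: x=-30 to 33 is 23 wide (small bead's hole), 37 to 97 is 35 wide (large bead's), pockets below.
- small_bead_center (a point): Centre of the small silver bead, a ball 18 mm across, 12 g. Starts at the back of the scoop's 36 mm wide channel. In its hole it lies with its centre about 31 mm above the bench.
- large_bead_center (a point): Centre of the large silver bead, a ball 30 mm across, 32 g. Starts at the back of the scoop, behind the small one. It rolls on over the narrow hole; in the wide hole its centre lies about 26 mm above the bench.

How it is judged:
By the outcome, as a careful person would: the job done as asked, in the order asked, and still so for the second after the job is handed in, with the robot touching nothing.
It also fails if it takes over 56 s, if anything falls off the work surface, if the arm or the gripper's body presses on something with over 40 N, if the wrist force passes 120 N, or if a joint passes its speed limit or range.

## Working session

There is one attempt and no reset: what is moved stays moved. The work goes in short steps, Python scripts to look and compute and a tool call to move; the robot and the scene stay as the last step left them, time stands still between calls to the robot, and variables do not carry over. Pictures are saved under pics/ and viewed, about 8 in all and at most 12, crops included, and the job is handed in when it is done.

Besides the shell and the picture viewer there is one more tool, called after "Emit:" in YAML: its name, and indented under it one key for each argument. move_arm: Moves the arm, as the interface text tells. Shift numbers are shares of 0.03 m and turn numbers shares of 4 degrees, none past 1 either way. Its arguments: {"type":"object","properties":{"deltas":{"type":"array"},"grip_force":{"type":"number"}},"required":["deltas"]}

```bash
mkdir -p pics
cat > h.py <<'E'
import numpy as np, cv2
from bench import ctrl, cams
def snap(n,f):
    d=cams.get_image(n); cv2.imwrite('pics/'+f,cv2.cvtColor(d['image'],cv2.COLOR_RGB2BGR)); np.savez('pics/'+f[:-4],K=d['K'],T=d['world_from_camera']); return d
def ray(f,u,v):
    d=np.load('pics/'+f+'.npz'); T=d['T']; r=T[:3,:3]@np.linalg.solve(d['K'],[u,v,1]); return T[:3,3],r
def onz(f,u,v,z):
    c,r=ray(f,u,v); return c+r*(z-c[2])/r[2]
def proj(f,p):
    d=np.load('pics/'+f+'.npz'); q=d['K']@(np.linalg.inv(d['T'])@np.r_[p,1])[:3]; return q[:2]/q[2]
E
python3 - <<'E'
from h import *
s=ctrl.get_state();print(s)
for n in('top','side'):
    d=snap(n,n+'1.png');print(d['K'],d['world_from_camera'])
E
```

```text
{'time': 0.0, 'joint_positions': array([-1.19790228,  0.3218199 , -0.07009884,  1.45168469,  0.02258721,
        1.37078493, -0.05690949]), 'qd': array([ 1.97330342e-04,  2.12231606e-04,  2.28007473e-04, -1.34451886e-03,
        9.82060447e-05, -2.29138564e-04, -9.49983831e-05]), 'joint_torque': array([-1.72096229e-04, -4.91294003e+01, -4.03813524e-01, -3.12519228e+01,
       -6.37795287e-02,  4.39798983e-02,  1.59478177e-04]), 'position': array([0.22809678, 0.6081157 , 0.24345872]), 'tool_rot': array([-5.60477836e-01, -3.09092619e+00,  2.97153466e-03]), 'ft_force': array([-0.04184653,  0.22075547, -0.21930195]), 'torque': array([-0.00085215,  0.06443987, -0.00416059]), 'grip_width': 1.0007254430299506}
[[427.5577761    0.         319.18256654]
 [  0.         427.5577761  202.82622753]
 [  0.           0.           1.        ]] [[-0.02520136 -0.9920988   0.12290185  0.44179831]
 [-0.99920836  0.02878393  0.02746173  0.07920689]
 [-0.03078235 -0.12211248 -0.9920388   0.77495694]
 [ 0.          0.          0.          1.        ]]
[[457.81616552   0.         324.76183291]
 [  0.         457.81616552 198.63455408]
 [  0.           0.           1.        ]] [[-0.96626324 -0.19459893  0.16872051  0.37724351]
 [-0.25705522  0.76949835 -0.58463228  0.61909224]
 [-0.01606134 -0.60827917 -0.79356064  0.77925323]
 [ 0.          0.          0.          1.        ]]
```

View pics/top1.png

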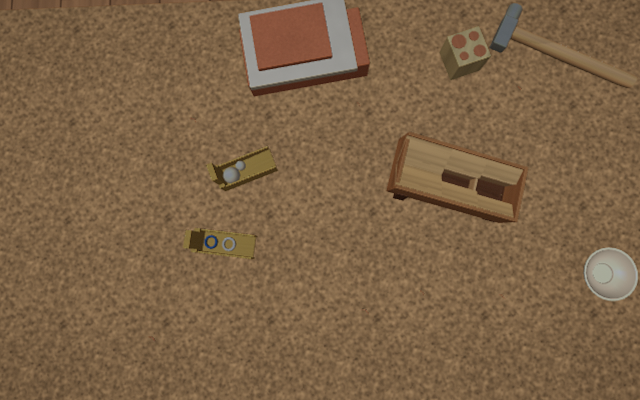

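View pics/side1.png

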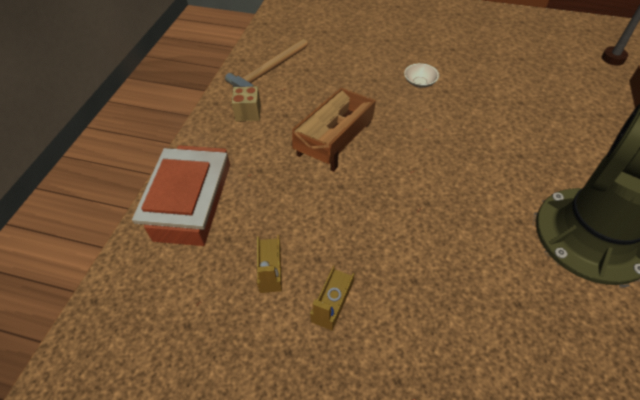

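The bead scoop is at top (245,168), with its tab at the left end near (217,172). The ring-blank twin is at (222,243). The grader is at (457,178), high end on the left. Next, an enlarged composite for pixel detail.

Run:
```python
import cv2,numpy as np
t=cv2.imread('pics/top1.png');s=cv2.imread('pics/side1.png')
r=lambda im,x,y,w,h,k:cv2.resize(im[y:y+h,x:x+w],None,fx=k,fy=k,interpolation=cv2.INTER_CUBIC)
o=np.zeros((600,800,3),np.uint8)
a=r(t,200,140,80,60,5);o[:300,:400]=a
a=r(s,240,225,80,75,4);o[:300,400:720]=a
a=r(t,380,125,150,100,3);a=a[:300,:450];o[300:,:450]=a
a=r(s,285,85,100,85,3.5);o[300:300+a.shape[0],450:450+a.shape[1]]=a[:300,:350]
cv2.imwrite('pics/comp.png',o)
```

```text
(no output)
```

View pics/comp.png

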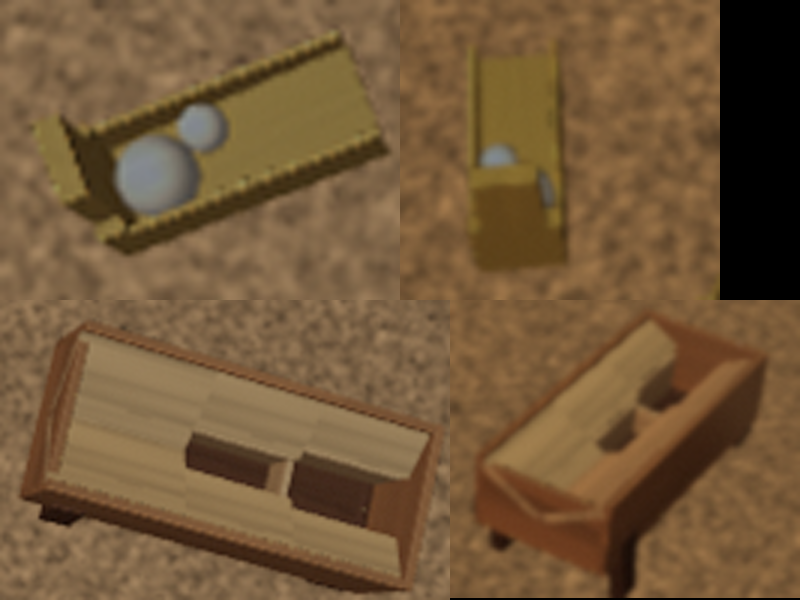

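Composite: scoop tab top face is centred near (65,163) in the crop and the wall tops at the lip are at (340,32) and (387,148). The grader's rim corners are clear in both views. Next I fit both poses.

```bash
cat > fit.py <<'E'
from h import *
from scipy.optimize import least_squares
def fit(obs,x0):
    def f(p):
        c,s=np.cos(p[2]),np.sin(p[2]); o=[]
        for n,k,off,uv,P in obs:
            q=np.array(P)
            w=[p[0]+c*q[0]-s*q[1],p[1]+s*q[0]+c*q[1],q[2]]
            o.append(proj(n,w)-((np.array(uv)+.5)/k-.5+off))
        return np.ravel(o)
    r=least_squares(f,x0); return r.x,np.round(r.fun.reshape(-1,2),1)
E
python3 - <<'E'
from fit import *
T=('top1',5,(200,140));S=('side1',4,(240,225))
# scoop frame: at tab centre; lip at x=.1, tab top z .082
o=[T+((35,125),(-.005,.015,.082)),T+((62,115),(.005,.015,.082)),T+((98,200),(.005,-.015,.082)),T+((68,212),(-.005,-.015,.082)),
T+((340,32),(.1,.021,.034)),T+((387,148),(.1,-.021,.034)),
S+((72,170),(.005,.015,.082)),S+((140,168),(.005,-.015,.082)),S+((73,45),(.1,.021,.034)),S+((157,42),(.1,-.021,.034))]
g=onz('top1',213,172.6,.082);print(g)
p,r=fit(o,[g[0],g[1],-1.2]);print('scoop',p,np.hypot(*p[:2]),r.tolist())
T=('top1',3,(380,125));S=('side1',3.5,(285,85))
o=[T+((85,22),(-.108,.048,.096)),T+((25,197),(-.108,-.048,.096)),T+((438,130),(.108,.048,.056)),T+((408,290),(.108,-.048,.056)),
S+((30,165),(-.108,.048,.096)),S+((158,220),(-.108,-.048,.096)),S+((318,55),(.108,-.048,.056)),S+((203,13),(.108,.048,.056))]
g=onz('top1',457,178,.08)
p,r=fit(o,[g[0],g[1],-1.7]);print('grader',p,np.hypot(*p[:2]),r.tolist())
c,s=np.cos(p[2]),np.sin(p[2]);print('pour',p[0]-.08*c,p[1]-.08*s)
from scipy.spatial.transform import Rotation as R
print(R.from_rotvec(ctrl.get_state()['tool_rot']).as_matrix())
E
```

```text
[0.58333318 0.27349318 0.082     ]
scoop [ 0.58399771  0.2755031  -1.2234856 ] 0.6457207406803275 [[-0.6, 0.5], [-0.4, 0.3], [-1.6, -0.2], [-1.2, -0.4], [0.3, 0.3], [-0.8, -1.4], [0.3, -1.0], [0.6, -1.9], [0.2, -0.4], [0.9, -1.4]]
grader [ 0.56229286 -0.13447828 -1.84057118] 0.5781502107799076 [[-3.7, 0.2], [3.1, -1.3], [0.4, 0.1], [-0.5, 1.9], [-1.4, -1.2], [1.2, -0.8], [0.9, 0.7], [-1.6, -0.1]]
pour 0.5836140145654526 -0.05737180126390612
[[-9.36309137e-01  3.51176539e-01 -4.89012073e-04]
 [ 3.51176858e-01  9.36307687e-01 -1.65206298e-03]
 [-1.22299997e-04 -1.71857139e-03 -9.99998516e-01]]
```

Scoop fit is good (grip at 0.646 m reach). The grader's high-end corners in the top view disagree, probably because I picked a point on the outer face. I'll refit without those two and check with an overlay.

Run:
```python
from fit import *
T=('top1',3,(380,125));S=('side1',3.5,(285,85))
o=[T+((438,130),(.108,.048,.056)),T+((408,290),(.108,-.048,.056)),
S+((30,165),(-.108,.048,.096)),S+((158,220),(-.108,-.048,.096)),S+((318,55),(.108,-.048,.056)),S+((203,13),(.108,.048,.056))]
p,r=fit(o,[.562,-.134,-1.84]);print('grader',p,r.tolist())
c,s=np.cos(p[2]),np.sin(p[2]);print('pour',p[0]-.08*c,p[1]-.08*s)
ims=[]
for n,(x,y,w,h) in (('top1',(375,120,160,110)),('side1',(280,80,105,95))):
    k=5 if n=='top1' else 5
    im=cv2.resize(cv2.imread(f'pics/{n}.png')[y:y+h,x:x+w],None,fx=k,fy=k,interpolation=cv2.INTER_CUBIC)
    def pt(q):
        w_=[p[0]+c*q[0]-s*q[1],p[1]+s*q[0]+c*q[1],q[2]]
        return tuple(int(v) for v in (proj(n,w_)-[x,y]+.5)*k)
    L=[[(-.108,.048,.096),(-.108,-.048,.096),(.108,-.048,.056),(.108,.048,.056)]]
    for a,b,hw,z in((-.03,.033,.0115,.055),(.037,.097,.0175,.048)): L.append([(a,hw,z),(a,-hw,z),(b,-hw,z),(b,hw,z)])
    for l in L: cv2.polylines(im,[np.array([pt(q) for q in l])],True,(0,255,255),1)
    ims.append(im)
h=max(i.shape[0] for i in ims)
o=np.zeros((h,sum(i.shape[1] for i in ims),3),np.uint8);xx=0
for i in ims:o[:i.shape[0],xx:xx+i.shape[1]]=i;xx+=i.shape[1]
cv2.imwrite('pics/ov.png',cv2.resize(o,None,fx=.6,fy=.6,interpolation=cv2.INTER_AREA))
```

```text
grader [ 0.56246081 -0.13415342 -1.83427375] [[0.1, -0.4], [-0.4, 1.5], [-1.4, -0.9], [1.4, -0.7], [0.6, 0.6], [-2.0, -0.0]]
pour 0.5832959727542845 -0.05691421000077036
```

View pics/ov.png

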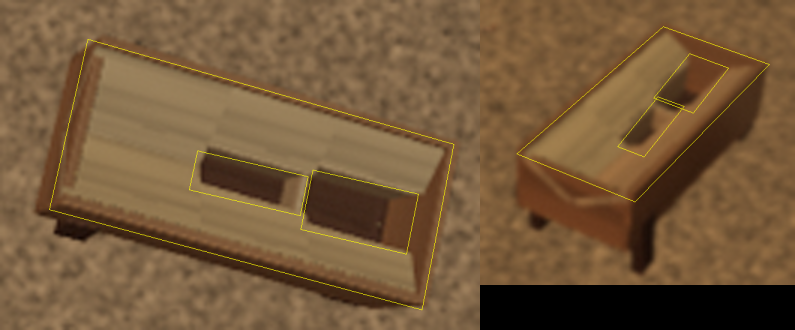

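Refit: grader origin (0.562,-0.134), yaw -1.834, and the rim matches in both views. Moving above the scoop.

Emit:
move_arm:
  deltas:
    - {"linear": [-0.5,-0.2,0],"turn": [0,0,0],"claw": 0}
    - {"linear": [-0.9,-0.4,0],"turn": [0,0,0],"claw": 0}
    - {"linear": [-0.9,-0.4,0],"turn": [0,0,0],"claw": 0}
    - {"linear": [-0.9,-0.4,0],"turn": [0,0,0],"claw": 0}
    - {"linear": [-0.9,-0.4,0],"turn": [0,0,0],"claw": 0}
    - {"linear": [-0.9,-0.4,0],"turn": [0,0,0],"claw": 0}
    - {"linear": [-0.9,-0.4,0],"turn": [0,0,0],"claw": 0}
    - {"linear": [-0.9,-0.4,0],"turn": [0,0,0],"claw": 0}
    - {"linear": [-0.9,-0.4,0],"turn": [0,0,0],"claw": 0}
    - {"linear": [-0.9,-0.4,0],"turn": [0,0,0],"claw": 0}
    - {"linear": [-0.9,-0.4,0],"turn": [0,0,0],"claw": 0}
    - {"linear": [-0.9,-0.4,0],"turn": [0,0,0],"claw": 0}
    - {"linear": [-0.9,-0.4,0],"turn": [0,0,0],"claw": 0}
    - {"linear": [-0.9,-0.4,0],"turn": [0,0,0],"claw": 0}
    - {"linear": [-0.9,-0.4,0],"turn": [0,0,0],"claw": 0}
    - {"linear": [-0.9,-0.4,0],"turn": [0,0,0],"claw": 0}
    - {"linear": [-0.9,-0.4,0],"turn": [0,0,0],"claw": 0}
    - {"linear": [-0.1,0,0],"turn": [0,0,-0.5],"claw": 0}
    - {"linear": [0,0,0],"turn": [0,0,-1],"claw": 0}
    - {"linear": [0,0,0],"turn": [0,0,-1],"claw": 0}
  grip_force: 30

```text
time: 1.77
position: [0.5809, 0.2625, 0.2442]
tool_rot: [-0.289, -3.128, 0.002]
ft_force: [0.2, 0.9, -0.8]
grip_width: 1.003
```

Emit:
move_arm:
  deltas:
    - {"linear": [0,0,0.5],"turn": [0,0,-1],"claw": 0}
    - {"linear": [0,0,0.5],"turn": [0,0,-1],"claw": 0}
    - {"linear": [0,0,0.5],"turn": [0,0,-1],"claw": 0}
    - {"linear": [0,0,0.5],"turn": [0,0,-1],"claw": 0}
    - {"linear": [0,0,0.3],"turn": [0,0,-1],"claw": 0}
    - {"linear": [0,0,0],"turn": [0,0,-1],"claw": 0}
    - {"linear": [0,0,0],"turn": [0,0,-1],"claw": 0}
    - {"linear": [0,0,0],"turn": [0,0,-0.6],"claw": 0}
    - {"linear": [0,0,0],"turn": [0,0,0],"claw": 0}
    - {"linear": [0,0,0],"turn": [0,0,0],"claw": 0}
    - {"linear": [0,0,0],"turn": [0,0,0],"claw": 0}

```text
time: 2.68
position: [0.5802, 0.2643, 0.1756]
tool_rot: [0.538, -3.095, 0.0]
ft_force: [-0.9, -0.8, 0.0]
grip_width: 0.999
```

```bash
cat >> h.py <<'E'
from scipy.spatial.transform import Rotation as R
def rel(goal,yaw,pitch=0):
    # goal TCP pos, scoop yaw, nose-down pitch -> move in current tool axes, in full-scale units
    s=ctrl.get_state(); A=R.from_rotvec(s['tool_rot'])
    B=R.from_euler('z',yaw)*R.from_euler('y',pitch)*R.from_matrix(np.array([[0,-1,0],[-1,0,0],[0,0,-1.]]))
    print('t',round(s['time'],2),'pos',s['position'].round(4),'F',s['ft_force'].round(2),'w',round(s['grip_width'],3))
    print('lin units',(A.inv().apply(np.array(goal)-s['position'])/.03).round(2),'turn units',np.degrees((A.inv()*B).as_rotvec()/4).round(2))
    return A
E
python3 - <<'E'
from h import *
rel([.584,.2755,.069],-1.2235)
snap('top','top2.png');snap('side','side2.png')
a=cv2.imread('pics/top2.png')[90:290,130:350];b=cv2.imread('pics/side2.png')[150:350,180:400]
cv2.imwrite('pics/c2.png',cv2.resize(np.hstack([a,b]),None,fx=1.8,fy=1.8,interpolation=cv2.INTER_CUBIC))
E
```

```text
t 2.68 pos [0.5802 0.2643 0.1756] F [-0.88 -0.82  0.02] w 0.999
lin units [-0.24  0.31  3.55] turn units [-0.   -0.   -0.04]
```

View pics/c2.png

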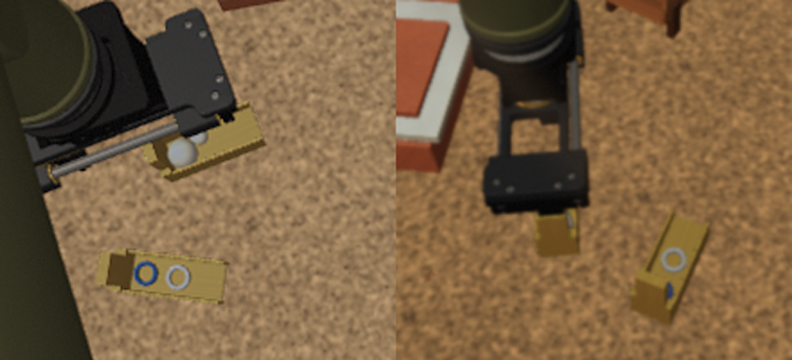

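The open jaws hang above the bead scoop (top crop (165,155)) and line up with its channel, clear of the twin at (165,275). Correcting the position, descending, then closing.

Emit:
move_arm:
  deltas:
    - {"linear": [-0.24,0.31,0],"turn": [0,0,0],"claw": 0}
    - {"linear": [0,0,0.6],"turn": [0,0,0],"claw": 0}
    - {"linear": [0,0,0.6],"turn": [0,0,0],"claw": 0}
    - {"linear": [0,0,0.6],"turn": [0,0,0],"claw": 0}
    - {"linear": [0,0,0.6],"turn": [0,0,0],"claw": 0}
    - {"linear": [0,0,0.5],"turn": [0,0,0],"claw": 0}
    - {"linear": [0,0,0.4],"turn": [0,0,0],"claw": 0}
    - {"linear": [0,0,0.25],"turn": [0,0,0],"claw": 0}
    - {"linear": [0,0,0],"turn": [0,0,0],"claw": 0}
    - {"linear": [0,0,0],"turn": [0,0,0],"claw": 0}
    - {"linear": [0,0,0],"turn": [0,0,0],"claw": 0}

```text
time: 3.7
position: [0.5845, 0.2769, 0.0702]
tool_rot: [-0.541, 3.093, 0.001]
ft_force: [-0.7, -0.4, -0.2]
grip_width: 1.002
```

Run:
```python
from h import *
rel([.584,.2755,.069],-1.2235)
```

```text
t 3.7 pos [0.5845 0.2769 0.0702] F [-0.7  -0.41 -0.23] w 1.002
lin units [ 0.03 -0.04  0.04] turn units [ 0.    0.03 -0.01]
```

Close slowly, in stages.

Emit:
move_arm:
  deltas:
    - {"linear": [0,0,0],"turn": [0,0,0],"claw": 0.2}
    - {"linear": [0,0,0],"turn": [0,0,0],"claw": 0.4}
    - {"linear": [0,0,0],"turn": [0,0,0],"claw": 0.6}
    - {"linear": [0,0,0],"turn": [0,0,0],"claw": 0.7}
    - {"linear": [0,0,0],"turn": [0,0,0],"claw": 0.75}
    - {"linear": [0,0,0],"turn": [0,0,0],"claw": 0.8}
    - {"linear": [0,0,0],"turn": [0,0,0],"claw": 0.82}
    - {"linear": [0,0,0],"turn": [0,0,0],"claw": 0.84}
    - {"linear": [0,0,0],"turn": [0,0,0],"claw": 0.86}
    - {"linear": [0,0,0],"turn": [0,0,0],"claw": 0.88}
    - {"linear": [0,0,0],"turn": [0,0,0],"claw": 0.9}
    - {"linear": [0,0,0],"turn": [0,0,0],"claw": 1}
    - {"linear": [0,0,0],"turn": [0,0,0],"claw": 1}
    - {"linear": [0,0,0],"turn": [0,0,0],"claw": 1}
    - {"linear": [0,0,0],"turn": [0,0,0],"claw": 1}
    - {"linear": [0,0,0],"turn": [0,0,0],"claw": 1}
  grip_force: 30

```text
time: 5.03
position: [0.5838, 0.2762, 0.0691]
tool_rot: [-0.541, 3.095, -0.0]
ft_force: [0.4, -0.4, -0.2]
grip_width: 0.113
```

Emit:
move_arm:
  deltas:
    - {"linear": [0,0,-0.1],"turn": [0,0,0],"claw": 1}
    - {"linear": [0,0,-0.2],"turn": [0,0,0],"claw": 1}
    - {"linear": [0,0,-0.3],"turn": [0,0,0],"claw": 1}
    - {"linear": [0,0,-0.4],"turn": [0,0,0],"claw": 1}
    - {"linear": [0,0,-0.4],"turn": [0,0,0],"claw": 1}
    - {"linear": [0,0,-0.4],"turn": [0,0,0],"claw": 1}
    - {"linear": [0,0,-0.4],"turn": [0,0,0],"claw": 1}
    - {"linear": [0,0,-0.4],"turn": [0,0,0],"claw": 1}
    - {"linear": [0,0,-0.4],"turn": [0,0,0],"claw": 1}
    - {"linear": [0,0,-0.4],"turn": [0,0,0],"claw": 1}
    - {"linear": [0,0,-0.4],"turn": [0,0,0],"claw": 1}
    - {"linear": [0,0,-0.3],"turn": [0,0,0],"claw": 1}
    - {"linear": [0,0,-0.2],"turn": [0,0,0],"claw": 1}
    - {"linear": [0,0,-0.1],"turn": [0,0,0],"claw": 1}
    - {"linear": [0,0,0],"turn": [0,0,0],"claw": 1}
    - {"linear": [0,0,0],"turn": [0,0,0],"claw": 1}

```text
time: 6.37
position: [0.5835, 0.2763, 0.2006]
tool_rot: [0.541, -3.094, 0.0]
ft_force: [-0.4, -0.5, -2.4]
grip_width: 0.112
```

Run:
```python
from h import *
snap('top','top3.png');snap('side','side3.png')
a=cv2.imread('pics/top3.png')[90:290,130:350];b=cv2.imread('pics/side3.png')[150:350,180:400]
cv2.imwrite('pics/c3.png',cv2.resize(np.hstack([a,b]),None,fx=1.8,fy=1.8,interpolation=cv2.INTER_CUBIC))
# pour start: level, lip at pour point z .125
y=-1.834; d=np.array([np.cos(y),np.sin(y)])
g=np.r_[np.array([.5833,-.0569])-.1*d,.125+.049]; print(g)
rel(g,y)
```

```text
[0.60931752 0.03965614 0.174     ]
t 6.47 pos [0.5833 0.2762 0.2001] F [ 0.33  0.86 -2.41] w 0.114
lin units [ 1.86 -7.71  0.88] turn units [-0.01 -0.02  8.73]
```

View pics/c3.png

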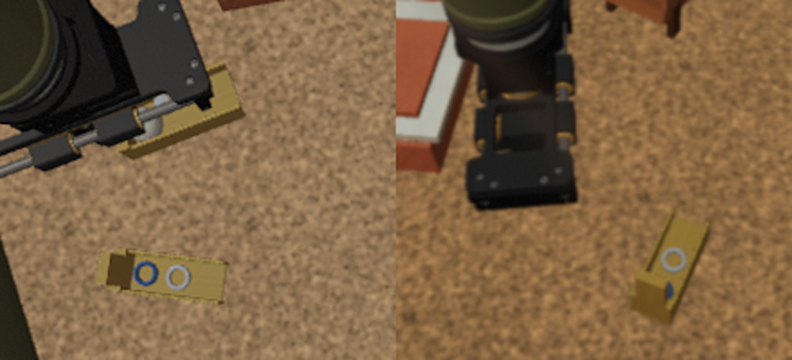

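The scoop is held (opening about 9.8 mm, load 2.4 N), level, with the beads at its back (top crop (150,120)). Carrying it smoothly.

Emit:
move_arm:
  deltas:
    - {"linear": [0.02,-0.1,0],"turn": [0,0,0],"claw": 1}
    - {"linear": [0.05,-0.2,0],"turn": [0,0,0],"claw": 1}
    - {"linear": [0.07,-0.3,0],"turn": [0,0,0],"claw": 1}
    - {"linear": [0.1,-0.4,0],"turn": [0,0,0],"claw": 1}
    - {"linear": [0.12,-0.5,0],"turn": [0,0,0],"claw": 1}
    - {"linear": [0.12,-0.5,0],"turn": [0,0,0],"claw": 1}
    - {"linear": [0.12,-0.5,0],"turn": [0,0,0],"claw": 1}
    - {"linear": [0.12,-0.5,0],"turn": [0,0,0],"claw": 1}
    - {"linear": [0.12,-0.5,0],"turn": [0,0,0],"claw": 1}
    - {"linear": [0.12,-0.5,0],"turn": [0,0,0],"claw": 1}
    - {"linear": [0.12,-0.5,0],"turn": [0,0,0],"claw": 1}
    - {"linear": [0.12,-0.5,0],"turn": [0,0,0],"claw": 1}
    - {"linear": [0.12,-0.5,0],"turn": [0,0,0],"claw": 1}
    - {"linear": [0.12,-0.5,0],"turn": [0,0,0],"claw": 1}
    - {"linear": [0.12,-0.5,0],"turn": [0,0,0],"claw": 1}
    - {"linear": [0.1,-0.4,0],"turn": [0,0,0],"claw": 1}
    - {"linear": [0.07,-0.35,0],"turn": [0,0,0],"claw": 1}
    - {"linear": [0.05,-0.25,0],"turn": [0,0,0],"claw": 1}
    - {"linear": [0.03,-0.15,0],"turn": [0,0,0],"claw": 1}
    - {"linear": [0,-0.06,0],"turn": [0,0,0],"claw": 1}

```text
time: 8.13
position: [0.6112, 0.0395, 0.2011]
tool_rot: [-0.54, 3.095, -0.0]
ft_force: [-0.3, 1.2, -2.1]
grip_width: 0.111
```

Emit:
move_arm:
  deltas:
    - {"linear": [0,0,0],"turn": [0,0,0.2],"claw": 1}
    - {"linear": [0,0,0],"turn": [0,0,0.4],"claw": 1}
    - {"linear": [0,0,0],"turn": [0,0,0.6],"claw": 1}
    - {"linear": [0,0,0],"turn": [0,0,0.7],"claw": 1}
    - {"linear": [0,0,0],"turn": [0,0,0.7],"claw": 1}
    - {"linear": [0,0,0],"turn": [0,0,0.7],"claw": 1}
    - {"linear": [0,0,0],"turn": [0,0,0.7],"claw": 1}
    - {"linear": [0,0,0],"turn": [0,0,0.7],"claw": 1}
    - {"linear": [0,0,0],"turn": [0,0,0.7],"claw": 1}
    - {"linear": [0,0,0],"turn": [0,0,0.7],"claw": 1}
    - {"linear": [0,0,0],"turn": [0,0,0.7],"claw": 1}
    - {"linear": [0,0,0],"turn": [0,0,0.7],"claw": 1}
    - {"linear": [0,0,0],"turn": [0,0,0.6],"claw": 1}
    - {"linear": [0,0,0],"turn": [0,0,0.4],"claw": 1}
    - {"linear": [0,0,0],"turn": [0,0,0.2],"claw": 1}
    - {"linear": [0,0,0],"turn": [0,0,0],"claw": 1}
    - {"linear": [0,0,0],"turn": [0,0,0],"claw": 1}

```text
time: 9.55
position: [0.6111, 0.0412, 0.201]
tool_rot: [-0.407, -3.115, -0.0]
ft_force: [-0.2, -0.0, -2.4]
grip_width: 0.113
```

Run:
```python
from h import *
y=-1.834
rel([.6093,.0397,.174],y)
snap('top','top4.png');snap('side','side4.png')
a=cv2.imread('pics/top4.png')[80:280,300:540];b=cv2.imread('pics/side4.png')[50:250,200:440]
cv2.imwrite('pics/c4.png',cv2.resize(np.hstack([a,b]),None,fx=1.65,fy=1.65,interpolation=cv2.INTER_CUBIC))
```

```text
t 9.55 pos [0.6111 0.0412 0.201 ] F [-0.16 -0.01 -2.41] w 0.113
lin units [ 0.05 -0.06  0.9 ] turn units [ 0.   -0.    0.05]
```

View pics/c4.png

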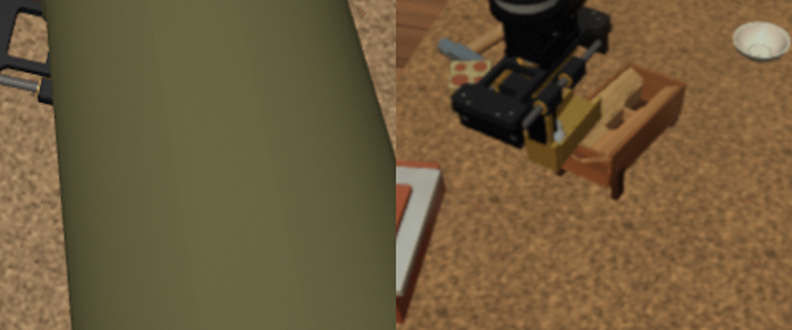

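The scoop's lip is over the grader's high end (side crop (590,110)), with a bead visible inside. The scoop blocks nothing else nearby. Lowering and tipping about the lip.

Emit:
move_arm:
  deltas:
    - {"linear": [0.05,-0.06,0.1],"turn": [0,0,0],"claw": 1}
    - {"linear": [0,0,0.2],"turn": [0,0,0.05],"claw": 1}
    - {"linear": [0,0,0.3],"turn": [0,0,0],"claw": 1}
    - {"linear": [0,0,0.2],"turn": [0,0,0],"claw": 1}
    - {"linear": [0,0,0.1],"turn": [0,0,0],"claw": 1}
    - {"linear": [0,0,0],"turn": [0,0,0],"claw": 1}
    - {"linear": [0,-0.06,-0.04],"turn": [-0.5,0,0],"claw": 1}
    - {"linear": [0,-0.06,-0.04],"turn": [-0.5,0,0],"claw": 1}
    - {"linear": [0,-0.06,-0.04],"turn": [-0.5,0,0],"claw": 1}
    - {"linear": [0,-0.06,-0.04],"turn": [-0.5,0,0],"claw": 1}
    - {"linear": [0,-0.03,-0.06],"turn": [-0.25,0,0],"claw": 1}
    - {"linear": [0,-0.03,-0.06],"turn": [-0.25,0,0],"claw": 1}
    - {"linear": [0,-0.03,-0.06],"turn": [-0.25,0,0],"claw": 1}
    - {"linear": [0,-0.03,-0.06],"turn": [-0.25,0,0],"claw": 1}

```text
time: 10.82
position: [0.6061, 0.0277, 0.1852]
tool_rot: [0.407, 3.07, 0.325]
ft_force: [-0.4, -0.0, -3.0]
grip_width: 0.11
```

```bash
cat >> h.py <<'E'
def lip():
    s=ctrl.get_state();A=R.from_rotvec(s['tool_rot']);l=s['position']+A.apply([0,-.1,.049])
    p=np.array([.5625,-.1342]);y=-1.834;e=l[:2]-p;c,n=np.cos(y),np.sin(y)
    print('lip in grader',e@[c,n],e@[-n,c],l[2],'pitch',np.degrees(np.arcsin(A.apply([0,-1,0])[2])),'F',s['ft_force'].round(2),'t',s['time'])
E
python3 -c "
from h import *
lip()"
```

```text
lip in grader -0.08010938458019602 -1.1925885392505025e-05 0.11638932003836878 pitch -12.080279085194267 F [-0.38 -0.04 -3.04] t 10.8167
```

Spot on: lip at x=-80, y=0, z=0.116, 12° nose-down. Tipping on.

Emit:
move_arm:
  deltas:
    - {"linear": [0,-0.03,-0.06],"turn": [-0.25,0,0],"claw": 1}
    - {"linear": [0,-0.03,-0.06],"turn": [-0.25,0,0],"claw": 1}
    - {"linear": [0,-0.03,-0.06],"turn": [-0.25,0,0],"claw": 1}
    - {"linear": [0,-0.03,-0.06],"turn": [-0.25,0,0],"claw": 1}
    - {"linear": [0,-0.03,-0.06],"turn": [-0.25,0,0],"claw": 1}
    - {"linear": [0,-0.03,-0.06],"turn": [-0.25,0,0],"claw": 1}
    - {"linear": [0,-0.03,-0.06],"turn": [-0.25,0,0],"claw": 1}
    - {"linear": [0,-0.03,-0.06],"turn": [-0.25,0,0],"claw": 1}
    - {"linear": [0,-0.03,-0.06],"turn": [-0.25,0,0],"claw": 1}
    - {"linear": [0,-0.03,-0.06],"turn": [-0.25,0,0],"claw": 1}
    - {"linear": [0,-0.03,-0.06],"turn": [-0.25,0,0],"claw": 1}
    - {"linear": [0,-0.03,-0.06],"turn": [-0.25,0,0],"claw": 1}
    - {"linear": [0,-0.03,-0.06],"turn": [-0.25,0,0],"claw": 1}
    - {"linear": [0,-0.03,-0.06],"turn": [-0.25,0,0],"claw": 1}
    - {"linear": [0,-0.03,-0.06],"turn": [-0.25,0,0],"claw": 1}
    - {"linear": [0,-0.03,-0.06],"turn": [-0.25,0,0],"claw": 1}
    - {"linear": [0,0,0],"turn": [0,0,0],"claw": 1}
    - {"linear": [0,0,0],"turn": [0,0,0],"claw": 1}
    - {"linear": [0,0,0],"turn": [0,0,0],"claw": 1}
    - {"linear": [0,0,0],"turn": [0,0,0],"claw": 1}

```text
time: 12.48
position: [0.6001, 0.0055, 0.2073]
tool_rot: [0.393, 2.962, 0.739]
ft_force: [-0.3, 0.6, -1.8]
grip_width: 0.111
```

Emit:
move_arm:
  deltas:
    - {"linear": [0,-0.06,-0.12],"turn": [-0.5,0,0],"claw": 1}
    - {"linear": [0,-0.06,-0.12],"turn": [-0.5,0,0],"claw": 1}
    - {"linear": [0,-0.06,-0.12],"turn": [-0.5,0,0],"claw": 1}
    - {"linear": [0,0,0],"turn": [0,0,0],"claw": 1}
    - {"linear": [0,0,0],"turn": [0,0,0],"claw": 1}
    - {"linear": [0,0,0],"turn": [0,0,0],"claw": 1}
    - {"linear": [0,0,0],"turn": [0,0,0],"claw": 1}
    - {"linear": [0,0,0],"turn": [0,0,0],"claw": 1}
    - {"linear": [0,0,0],"turn": [0,0,0],"claw": 1}
    - {"linear": [0,0,0],"turn": [0,0,0],"claw": 1}

```text
time: 13.32
position: [0.5974, -0.0043, 0.214]
tool_rot: [0.386, 2.907, 0.889]
ft_force: [-0.4, 0.4, -1.6]
grip_width: 0.109
```

Run:
```python
from h import *
lip()
snap('side','side5.png')
b=cv2.imread('pics/side5.png')[50:200,220:420]
cv2.imwrite('pics/c5.png',cv2.resize(b,None,fx=4,fy=4,interpolation=cv2.INTER_CUBIC))
```

```text
lip in grader -0.07904592805826778 -6.997882993077409e-05 0.1174747382908412 pitch -34.00059022432451 F [-0.45  0.39 -1.56] t 13.3167
```

View pics/c5.png

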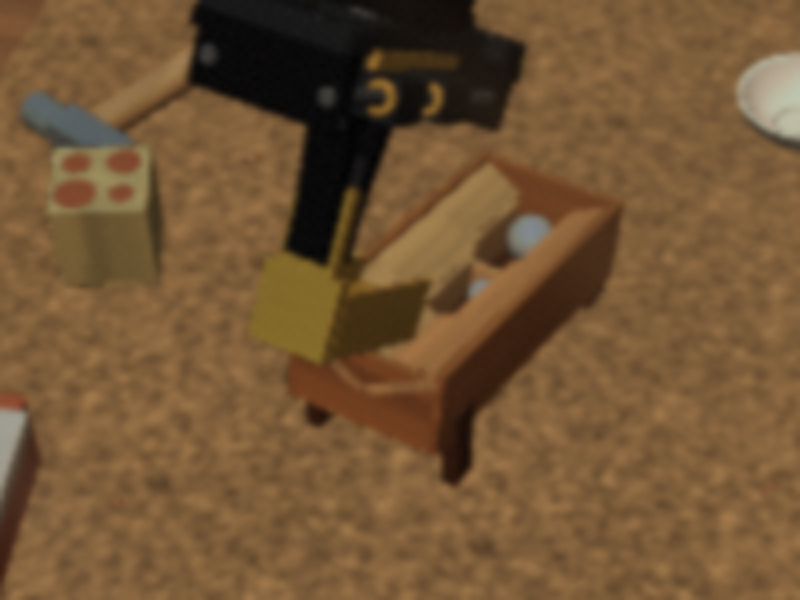

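The small bead is in the first hole (crop (480,290)) and the large bead in the last one (530,235). The scoop is empty. Backing up, levelling and withdrawing.

Emit:
move_arm:
  deltas:
    - {"linear": [0,0.2,-0.3],"turn": [0,0,0],"claw": 1}
    - {"linear": [0,0.5,-0.7],"turn": [0,0,0],"claw": 1}
    - {"linear": [0,0.5,-0.7],"turn": [0,0,0],"claw": 1}
    - {"linear": [0,0.3,-0.3],"turn": [0.5,0,0],"claw": 1}
    - {"linear": [0,0.3,0],"turn": [0.8,0,0],"claw": 1}
    - {"linear": [0,0.3,0],"turn": [0.8,0,0],"claw": 1}
    - {"linear": [0,0.3,0],"turn": [0.8,0,0],"claw": 1}
    - {"linear": [0,0.3,0],"turn": [0.8,0,0],"claw": 1}
    - {"linear": [0,0.3,0],"turn": [0.8,0,0],"claw": 1}
    - {"linear": [0,0.3,0],"turn": [0.8,0,0],"claw": 1}
    - {"linear": [0,0.3,0],"turn": [0.8,0,0],"claw": 1}
    - {"linear": [0,0.3,0],"turn": [0.8,0,0],"claw": 1}
    - {"linear": [0,0.3,0],"turn": [0.8,0,0],"claw": 1}
    - {"linear": [0,0.3,0],"turn": [0.8,0,0],"claw": 1}
    - {"linear": [0.2,0.4,0],"turn": [0,0,0],"claw": 1}
    - {"linear": [0.2,0.4,0],"turn": [0,0,0],"claw": 1}
    - {"linear": [0.2,0.2,0],"turn": [0,0,0],"claw": 1}
    - {"linear": [0,0,0],"turn": [0,0,0],"claw": 1}
    - {"linear": [0,0,0],"turn": [0,0,0],"claw": 1}

```text
time: 14.95
position: [0.6106, 0.1136, 0.3161]
tool_rot: [0.415, 3.114, 0.001]
ft_force: [0.6, 0.0, -1.0]
grip_width: 0.112
```

```bash
python3 -c "
from h import *
rel([.605,.21,.0695],-1.834)"
```

```text
t 14.95 pos [0.6106 0.1136 0.3161] F [ 0.59  0.03 -0.96] w 0.112
lin units [1.02 3.05 8.22] turn units [ 0.01  0.   -0.03]
```

Emit:
move_arm:
  deltas:
    - {"linear": [0.2,0.6,0],"turn": [0,0,0],"claw": 1}
    - {"linear": [0.2,0.6,0.3],"turn": [0,0,0],"claw": 1}
    - {"linear": [0.2,0.6,0.5],"turn": [0,0,0],"claw": 1}
    - {"linear": [0.2,0.6,0.5],"turn": [0,0,0],"claw": 1}
    - {"linear": [0.2,0.6,0.6],"turn": [0,0,0],"claw": 1}
    - {"linear": [0,0,0.6],"turn": [0,0,0],"claw": 1}
    - {"linear": [0,0,0.6],"turn": [0,0,0],"claw": 1}
    - {"linear": [0,0,0.6],"turn": [0,0,0],"claw": 1}
    - {"linear": [0,0,0.6],"turn": [0,0,0],"claw": 1}
    - {"linear": [0,0,0.6],"turn": [0,0,0],"claw": 1}
    - {"linear": [0,0,0.6],"turn": [0,0,0],"claw": 1}
    - {"linear": [0,0,0.6],"turn": [0,0,0],"claw": 1}
    - {"linear": [0,0,0.5],"turn": [0,0,0],"claw": 1}
    - {"linear": [0,0,0.5],"turn": [0,0,0],"claw": 1}
    - {"linear": [0,0,0.3],"turn": [0,0,0],"claw": 1}
    - {"linear": [0,0,0.2],"turn": [0,0,0],"claw": 1}
    - {"linear": [0,0,0.1],"turn": [0,0,0],"claw": 1}
    - {"linear": [0,0,0],"turn": [0,0,0],"claw": 1}
    - {"linear": [0,0,0],"turn": [0,0,0],"claw": 1}

```text
time: 16.53
position: [0.6062, 0.2089, 0.0855]
tool_rot: [0.415, 3.113, 0.001]
ft_force: [-0.4, 0.4, -0.2]
grip_width: 0.113
```

```bash
python3 -c "
from h import *
rel([.605,.21,.0695],-1.834)"
```

```text
t 16.53 pos [0.6062 0.2089 0.0855] F [-0.42  0.44 -0.21] w 0.113
lin units [0.05 0.02 0.53] turn units [ 0.01  0.02 -0.02]
```

Emit:
move_arm:
  deltas:
    - {"linear": [0,0,0.15],"turn": [0,0,0],"claw": 1}
    - {"linear": [0,0,0.15],"turn": [0,0,0],"claw": 1}
    - {"linear": [0,0,0.1],"turn": [0,0,0],"claw": 1}
    - {"linear": [0,0,0.08],"turn": [0,0,0],"claw": 1}
    - {"linear": [0,0,0],"turn": [0,0,0],"claw": 1}
    - {"linear": [0,0,0],"turn": [0,0,0],"claw": 1}
    - {"linear": [0,0,0],"turn": [0,0,0],"claw": 1}

```text
time: 17.12
position: [0.6057, 0.2091, 0.0704]
tool_rot: [0.414, 3.114, 0.0]
ft_force: [-0.5, 0.6, -1.8]
grip_width: 0.112
```

Run:
```python
from h import *
rel([.605,.21,.0695],-1.834)
snap('side','side6.png')
b=cv2.imread('pics/side6.png')[150:310,180:380]
cv2.imwrite('pics/c6.png',cv2.resize(b,None,fx=3,fy=3,interpolation=cv2.INTER_CUBIC))
```

```text
t 17.12 pos [0.6057 0.2091 0.0704] F [-0.46  0.63 -1.77] w 0.112
lin units [0.03 0.02 0.03] turn units [ 0.    0.   -0.02]
```

View pics/c6.png

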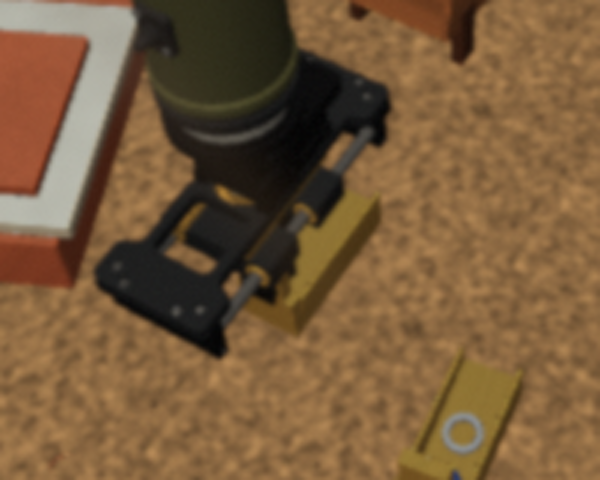

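The scoop (crop (330,260)) is held level about 1 mm above the bench, clear of everything. Lowering the last bit, then releasing and retreating.

Emit:
move_arm:
  deltas:
    - {"linear": [0,0,0.03],"turn": [0,0,0],"claw": 1}
    - {"linear": [0,0,0.02],"turn": [0,0,0],"claw": 1}
    - {"linear": [0,0,0],"turn": [0,0,0],"claw": 1}
    - {"linear": [0,0,0],"turn": [0,0,0],"claw": 0.85}
    - {"linear": [0,0,0],"turn": [0,0,0],"claw": 0.8}
    - {"linear": [0,0,0],"turn": [0,0,0],"claw": 0.7}
    - {"linear": [0,0,0],"turn": [0,0,0],"claw": 0.6}
    - {"linear": [0,0,0],"turn": [0,0,0],"claw": 0.4}
    - {"linear": [0,0,0],"turn": [0,0,0],"claw": 0.4}
    - {"linear": [0,0,0],"turn": [0,0,0],"claw": 0.4}
    - {"linear": [0,0,-0.1],"turn": [0,0,0],"claw": 0.4}
    - {"linear": [0,0,-0.3],"turn": [0,0,0],"claw": 0.4}
    - {"linear": [0,0,-0.5],"turn": [0,0,0],"claw": 0.4}
    - {"linear": [0,0,-0.6],"turn": [0,0,0],"claw": 0.4}
    - {"linear": [0,0,-0.6],"turn": [0,0,0],"claw": 0.4}
    - {"linear": [0,0,-0.6],"turn": [0,0,0],"claw": 0.4}
    - {"linear": [0,0,-0.6],"turn": [0,0,0],"claw": 0.4}
    - {"linear": [0,0.6,-0.3],"turn": [0,0,0],"claw": 0.4}
    - {"linear": [0,0.8,0],"turn": [0,0,0],"claw": 0.4}
    - {"linear": [0,0.8,0],"turn": [0,0,0],"claw": 0.4}

```text
time: 18.83
position: [0.624, 0.2729, 0.1796]
tool_rot: [0.417, 3.111, 0.003]
ft_force: [0.5, 0.3, -0.1]
grip_width: 0.602
```

Emit:
move_arm:
  deltas:
    - {"linear": [0,0.8,0],"turn": [0,0,0],"claw": 0.4}
    - {"linear": [0,0.8,0],"turn": [0,0,0],"claw": 0.4}
    - {"linear": [0,0.8,0],"turn": [0,0,0],"claw": 0.4}
    - {"linear": [0,0.8,0],"turn": [0,0,0],"claw": 0.4}
    - {"linear": [0,0.8,0],"turn": [0,0,0],"claw": 0.4}
    - {"linear": [0,0,0],"turn": [0,0,0],"claw": 0.4}
    - {"linear": [0,0,0],"turn": [0,0,0],"claw": 0.4}
    - {"linear": [0,0,0],"turn": [0,0,0],"claw": 0.4}

```text
time: 19.5
position: [0.6544, 0.3877, 0.1771]
tool_rot: [0.415, 3.114, -0.001]
ft_force: [0.3, -1.0, -0.6]
grip_width: 0.599
```

Run:
```python
from h import *
s=ctrl.get_state();print(s['time'],s['position'],s['ft_force'],s['grip_width'])
snap('side','side7.png');snap('top','top7.png')
a=cv2.imread('pics/top7.png')[100:280,220:560];b=cv2.imread('pics/side7.png')[70:280,220:420]
a=cv2.resize(a,None,fx=1.4,fy=1.4,interpolation=cv2.INTER_CUBIC);b=cv2.resize(b,None,fx=1.6,fy=1.6,interpolation=cv2.INTER_CUBIC)
o=np.zeros((max(a.shape[0],b.shape[0]),a.shape[1]+b.shape[1],3),np.uint8);o[:a.shape[0],:a.shape[1]]=a;o[:b.shape[0],a.shape[1]:]=b
cv2.imwrite('pics/c7.png',o)
```

```text
19.5 [0.65438062 0.38765572 0.17713734] [ 0.29741299 -0.96030626 -0.57662488] 0.5993535696359087
```

View pics/c7.png

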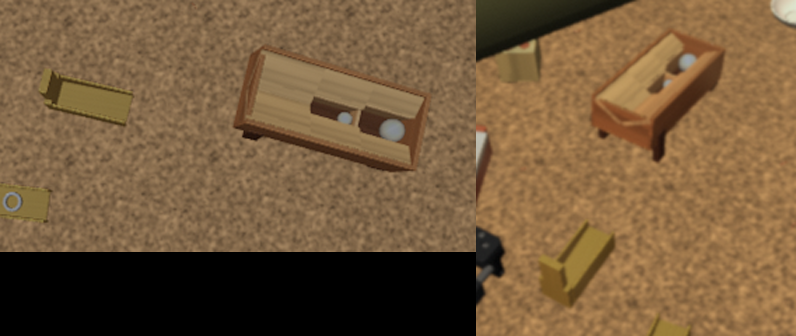

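The top view shows the scoop upright and empty at (90,97), the small bead in the narrow hole (344,118), and the large bead in the wide hole (392,130). Handing in.

```bash
python3 -c "
from h import *
for q,(u,v),z in(('small',(220+344/1.4,100+118/1.4),.031),('large',(220+392/1.4,100+130/1.4),.026)):
    e=onz('top7',u,v,z)[:2]-[.5625,-.1342];c,n=np.cos(-1.834),np.sin(-1.834);print(q,e@[c,n],e@[-n,c])
ctrl.close_job()"
```

```text
small 0.022597535461353836 0.0025987515594579386
large 0.08460926519966555 0.002567299078716207
the job is handed in; nothing more can be done
```

I picked up the bead scoop, tipped the beads onto the high end of the grader, set the scoop down upright on the bench, let go, and handed the job in at about 20 s.

- **Beads:** in the last pictures each bead sits in its own hole. Assuming the stated resting heights, the small bead is at about x = 23 mm in the narrow hole and the large bead at about x = 85 mm in the wide one. Both are within 3 mm of the grader's centreline.
- **Scoop and arm:** the scoop is upright and empty on the bench, with the gripper about 18 cm away and touching nothing. The wrist force readings I took (after each move) stayed around 3 N or less.
- **Disagreement:** the first grader fit was off because two corner picks in the top view looked misplaced. I refitted without them and the outline matched both views. The slots I drew on that check were still about 3–5 mm off. No other check failed or disagreed.

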